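Feed the circuit board on by one row with the hand wheel

ROBOT

A 6-joint arm with a two-finger parallel gripper is mounted at the origin on the work surface. World frame = base frame: x ahead of the robot, y to its left, z up, the work surface at z = 0. Lengths are in m, angles in degrees, forces in N, time in s.
With the tool pointing down it reaches from about 0.4 to 0.825 m from the base axis. Payload 7 kg.
Tool frame: the origin (TCP) lies at the very end of the fingers, on their centre line; the grasp point (between the pads) lies 19 mm behind it; z points along the fingers, y is the direction in which the jaws open and shut (so a half turn about z gives the same grasp; the last joint's range is limited). The gripper opens to 88 mm and grips with 3 to 60 N. Pads are 19 mm wide; open, the fingers measure 130 mm over their backs; the gripper's body (78 mm by 193 mm) begins 47 mm behind the grasp point.
Start: joints at [80.564, 20.546, 0.682, 0, -70.136, -16.507], TCP at [0.295, 0.607, 0.227] pointing down, gripper open.
Joint ranges: [-176.03, 176.03], [-82.01, 121.73], [-58.28, 71.71], [-173.87, 95.51], [-174.79, -0.11], [-173.66, 173.66]. Speed limits (degrees/s): [136.94, 136.94, 172.46, 180, 180, 180].

INTERFACE

Orientations are given as [roll, pitch, yaw] about the fixed x, y, z axes, in that order (R = Rz(yaw) Ry(pitch) Rx(roll)).
In Python, from plant import telemetry, snapshot, calibration, workorder gives the robot as it stands. The module is installed in compiled form; this text tells all that it offers.
- The arm moves only by the tool step_arm, never from a script. Its argument "plan" is text: rows parted by semicolons, each of 7 numbers parted by spaces: the finger opening in cm, from 0 to 8.76, then the shift along the tool's x, y, z in cm, then the turn, a rotation vector about the tool's x, y, z in degrees. A call has 1 to 12 rows; each row shifts and turns the commanded pose from where the row before left it, along the tool's axes as they then stand; what a row does not reach is not made up. A row lasts 1/12 s, in which the tool goes at most 41.7 mm and 7.16 degrees, less where a joint would pass 70% of its speed; a pose out of reach is approached as far as the arm can. A call with a gripper value outside its range is refused whole. The fingers move at their own pace and stop on an object; the grip force is fixed at half the most. Time passes only in rows, so rows that do not move let the fingers close. It gives the time, the measured TCP pose, the force and the opening at its end, in the units of the state.
- telemetry.get_obs(): the state, without advancing time (a new reading comes with each control period).
- snapshot(name): name is "scene" or "top" or "wrist"; returns the picture (384x512x3 uint8, blue, green, red); there is no depth.
- calibration(name): a dict with "K" (3x3 intrinsics, pixels), "k1" (the pictures are not rectified: a ray, as slopes to the right and down, at radius r is drawn at 1 + k1 r^2 times it, then the intrinsics apply), "camera_from_world" (4x4, takes a point from world to camera coordinates). Camera axes: x right, y up, looking along -z (the intrinsics and any distortion apply to the point x, -y, -z); pixel columns grow to the right and rows downward; lengths in m; the calibration is good to about 2 mm. A picture is of the moment at which its call begins: read the wrist's pose just before it. calibration takes no time and is no camera call; for the wrist camera it gives the pose at the moment of the call.
- workorder.close_job(): hands the job in, once; it reports no verdict.
The state is a dict: "clock": time; "joint_pos": joint angles; "qvel": joint speeds; "tau": joint torques, N m; "tool_pos": TCP position; "orientation": TCP orientation; "force": force on the tool from outside, world axes, zero at the start; "moment": the same for the moment, N m; "opening": finger opening in m.
Only numpy, scipy, OpenCV 4.12 (cv2) and the standard library are available. Lean on these libraries where they do the work, as an engineer would, in place of code of your own. Each camera call takes 0.05 s, during which the arm holds its last target.

TASK

Feed the circuit board one row further under the inspection lens: with the fingertips, gently push the red handle of the hand wheel round clockwise (seen from above) through exactly one full turn, so that it stops where it started. Push the handle only, do not grip it; leave the board, its carriage and the things lying around alone, and finish clear of everything.

Things in the scene. Friction and masses are not known exactly. Their poses are not given: they have to be found in the camera images.
- wheel (a joint): angle of the hand wheel (rad); grows as it turns clockwise seen from above, one turn = 6.283. Its start value differs from run to run (0 to 4.4); no stop is met within one turn clockwise. The wheel stays where it is left (friction: about 2 N at the handle) and does not coast noticeably when pushed at 0.1 m/s. One turn feeds the board 8 mm away from the wheel
- hub (a point): fixed point on the vertical axis of the hand wheel, on top of its hub, 94 mm above the work surface. The wheel lies level: black, three spokes, bright steel hub, rim radius 68 mm to the middle of the 12 mm thick rim, top of rim 92 mm above the work surface
- handle_mid (a point): middle of the upright red handle on the end of one spoke, 65 mm from the wheel axis: round, 16 mm thick at the foot, 19 mm near the top, free from 92 to 137 mm above the work surface; this point is 115 mm above it. A 24 mm steel collar flush with the rim carries it. It goes round with the wheel and spins freely on its own axis
- fixture: grey and aluminium feed fixture fixed to the bench; origin on the work surface under the wheel axis, +x towards the board side. It reaches from 75 mm behind the axis to 335 mm ahead, 150 mm wide. Beside the wheel it is under 65 mm tall; the lens bridge, 108 mm tall, spans it 230 mm ahead of the axis. At wheel angle 0 the handle lies along +x
- handle: the same handle as a part of the wheel, origin 35 mm below handle_mid
- carriage: dark carriage with the blue circuit board (130 x 100 mm, top 55 mm above the work surface) on two rails beyond the wheel, driven by it; origin under its middle. Not to be touched
- screwdriver: loose blue-handled screwdriver, 160 mm long, lying on the bench beside the fixture; origin about its middle. Leave alone
- flux_jar: loose small jar with black cap, 44 mm wide, 45 mm tall; origin in the middle of its underside. Leave alone
- solder_spool: loose grey spool, 52 mm wide, 40 mm tall, standing on end; origin in the middle of its underside. Leave alone

How it is judged (in metres and radians):
On the way:
1. the wheel has been pushed clockwise about half way round (distance of handle_mid from where it was at the start of the episode above 0.12 m and value of joint wheel above 2.2 rad), for 0.05 s.
At the end, for the whole second after the job is handed in: The wheel has made one clockwise turn net: its handle is at rest within 15 mm of where it started (about 13 degrees), one turn on, neither none nor two. The screwdriver, jar and spool are within 20 mm of where they stood (distance of handle_mid from where it was at the start of the episode below 0.015 m and value of joint wheel between 5.4 and 11.6 rad and velocity of joint wheel between -0.05 and 0.05 rad/s and distance of each of screwdriver, flux_jar, solder_spool from where it was at the start of the episode below 0.02 m); the robot touches nothing.
It fails at once if a bystander was moved 20 mm or more, or lifted (not (distance of each of screwdriver, flux_jar, solder_spool from where it was at the start of the episode below 0.02 m)).
It fails at once if the handle was pinched or shoved with more than 30 N (contact force between the fingers and handle above 30 N).
It fails at once if the board or its carriage was touched with more than 2 N (contact force between any of the fingers, the arm and carriage above 2 N).
It also fails if it takes over 56 s, if anything falls off the work surface, if the arm or the gripper's body presses on something with over 40 N, if the wrist force passes 120 N, or if a joint passes its speed limit or range.

## Working session

There is one attempt and no reset: what is moved stays moved. The work goes in short steps, Python scripts to look and compute and a tool call to move; the robot and the scene stay as the last step left them, time stands still between calls to the robot, and variables do not carry over. Pictures are saved under pics/ and viewed, and the job is handed in when it is done.

Besides the shell and the picture viewer there is one more tool, called in YAML: its name, and indented under it one key for each argument. step_arm: Moves the arm, as the interface text tells. Its arguments: {"type":"object","properties":{"plan":{"type":"string"}},"required":["plan"]}

```bash
mkdir -p pics
cat > h.py <<'E'
import numpy as np,cv2
from plant import telemetry,snapshot,calibration,workorder
E
python3 - <<'E'
from h import *
o=telemetry.get_obs();print(o)
for n in("scene","top"):
    im=snapshot(n);cv2.imwrite(f"pics/{n}0.png",im);c=calibration(n);print(n,c)
E
```

```text
{'clock': 0.0, 'joint_pos': array([ 8.05631787e+01,  2.05914046e+01,  6.33564509e-01, -2.04818393e-02,
       -7.01349188e+01, -1.65044898e+01]), 'qvel': array([ 0.07933725,  0.08342746,  0.01434459,  0.05262584, -0.03555613,
       -0.03176329]), 'tau': array([-1.41306173e-03, -5.82718527e+01,  2.93050110e+01,  6.99699014e+00,
        6.95468858e-03, -1.54247537e-04]), 'tool_pos': array([0.29511288, 0.60652753, 0.2256203 ]), 'orientation': array([ 1.79905593e+02, -7.89367518e-03, -2.59482800e+01]), 'force': array([ 0.23366483, -0.36108104,  0.03836285]), 'moment': array([-0.01705833,  0.00748507,  0.01055091]), 'opening': 0.08787724998419197}
scene {'K': array([[361.69824187,   0.        , 251.13021728],
       [  0.        , 361.69824187, 188.60819851],
       [  0.        ,   0.        ,   1.        ]]), 'k1': -0.09233812997725821, 'camera_from_world': array([[ 0.8741453 ,  0.48559957,  0.00794068, -0.54329416],
       [-0.32085228,  0.56514933,  0.7600395 ,  0.08749528],
       [ 0.36458719, -0.66693274,  0.64982836, -1.00297459],
       [ 0.        ,  0.        ,  0.        ,  1.        ]])}
top {'K': array([[386.84257377,   0.        , 253.23883219],
       [  0.        , 386.84257377, 194.79518309],
       [  0.        ,   0.        ,   1.        ]]), 'k1': 0.009647949564387305, 'camera_from_world': array([[-0.01163997, -0.99939285,  0.03283961,  0.02883485],
       [ 0.99604619, -0.00869587,  0.08841028, -0.58671353],
       [-0.08807103,  0.03373886,  0.99554266, -0.93778875],
       [ 0.        ,  0.        ,  0.        ,  1.        ]])}
```

View pics/scene0.png

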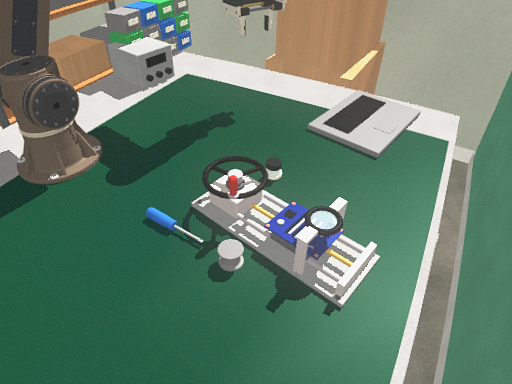

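View pics/top0.png

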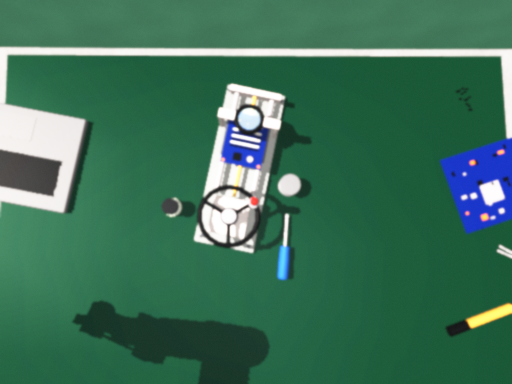

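The scene view shows the wheel centred near (235,178), with the red handle at about (233,185). In the top view the hub is at about (229,216) and the handle at (254,201). The spool is at (290,185), the screwdriver around (285,245) and the jar at (171,207). Next I'll measure these positions.

```bash
cat >> h.py <<'E'
def ray(n,uv,c=None):
    c=c or calibration(n);K=c["K"];T=c["camera_from_world"];k=c["k1"]
    D=np.array([k,0,0,0,0.])
    p=cv2.undistortPoints(np.array([[uv]],float),K,D)[0,0]
    R=T[:3,:3];o=-R.T@T[:3,3];d=R.T@np.array([p[0],-p[1],-1.]);return o,d/np.linalg.norm(d)
def plane(n,uv,z,c=None):
    o,d=ray(n,uv,c);return o+d*(z-o[2])/d[2]
def tri(r1,r2):
    A=np.zeros((3,3));b=np.zeros(3)
    for o,d in(r1,r2):
        M=np.eye(3)-np.outer(d,d);A+=M;b+=M@o
    p=np.linalg.solve(A,b);return p,[np.linalg.norm((np.eye(3)-np.outer(d,d))@(p-o)) for o,d in(r1,r2)]
def red(im):
    h=cv2.cvtColor(im,cv2.COLOR_BGR2HSV)
    return (((h[...,0]<8)|(h[...,0]>172))&(h[...,1]>150)&(h[...,2]>90)).astype(np.uint8)
E
python3 - <<'E'
from h import *
for n in("scene","top"):
    im=cv2.imread(f"pics/{n}0.png");m=red(im)
    k,l,s,ce=cv2.connectedComponentsWithStats(m)
    for i in range(1,k):
        if s[i,4]>8:print(n,s[i],ce[i])
    x,y=(235,180) if n=="scene" else (229,216)
    cr=im[y-50:y+50,x-50:x+50];cv2.imwrite(f"pics/{n}0c.png",cv2.resize(cr,None,fx=6,fy=6,interpolation=cv2.INTER_CUBIC))
    # dark rim
    g=(im.max(2)<45).astype(np.uint8)
    k,l,s,ce=cv2.connectedComponentsWithStats(g)
    for i in range(1,k):
        if s[i,4]>100 and s[i,4]<3000:
            pts=np.argwhere(l==i)[:,::-1].astype(np.int32);e=cv2.fitEllipse(cv2.convexHull(pts));print(n,s[i],e)
E
```

```text
scene [229 176   9  19 134] [232.65671642 184.52985075]
top [252 197   6   8  37] [254.10810811 200.7027027 ]
top [447 321  22  15 201] ((457.49517822265625, 327.94439697265625), (11.65697193145752, 24.97646713256836), 72.6373291015625)
```

View pics/scene0c.png

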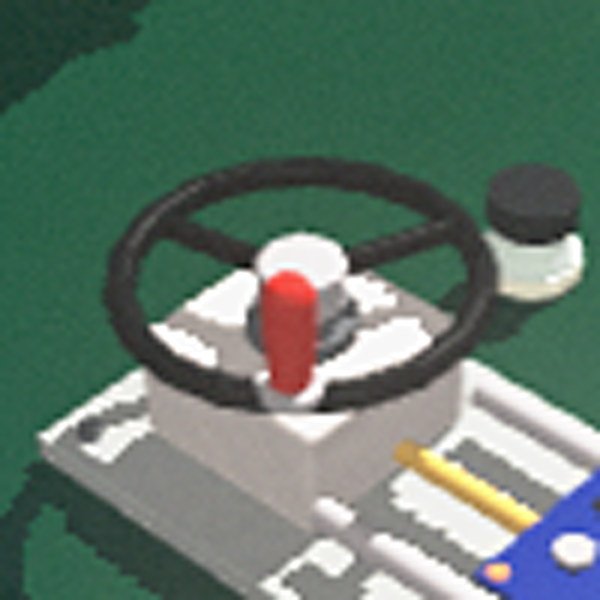

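View pics/top0c.png

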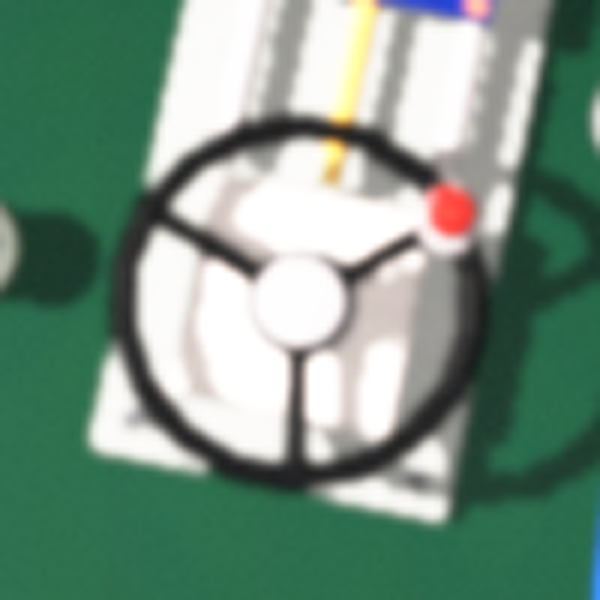

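The crops show the hub top at (302,257) in the scene crop and (299,301) in the top crop. The handle top is at about (289,282) in the scene crop and (452,210) in the top crop.

Run:
```python
from h import *
S=lambda x,y:(185+(x+.5)/6-.5,130+(y+.5)/6-.5)
T=lambda x,y:(179+(x+.5)/6-.5,166+(y+.5)/6-.5)
h=tri(ray("scene",S(302,257)),ray("top",T(299,301)));print("hub",h, plane("top",T(299,301),.094),plane("top",T(301,301),.086))
t=tri(ray("scene",S(289,284)),ray("top",T(452,211)));print("handle top",t,plane("top",T(452,211),.134),plane("scene",S(290,388),.092),plane("scene",(232.66,184.53),.1135))
for n,uv,z in(("spool",(289.5,184),.04),("jar",(169.5,207),.045),("sdtip",(287,214),.005),("sdend",(283.5,279),.012),("bridgeL",(221,113),.108),("bridgeR",(279,123),.108),("fixcornerL",(195,240),.01),("fixcornerR",(253,252),.01),("fixfar",(228,86),.01),("fixfarR",(284,96),.01)):print(n,plane("top",uv,z).round(3))
for o in (((229+0,0)),):pass
```

```text
hub (array([0.5332432 , 0.08284267, 0.09560143]), [np.float64(0.00022531692288591378), np.float64(0.0002253169228860349)]) [0.53311196 0.08276575 0.094     ] [0.53338206 0.08224097 0.086     ]
handle top (array([0.56407499, 0.02521433, 0.13515984]), [np.float64(2.7367832381403317e-05), np.float64(2.7367832381502047e-05)]) [0.56418228 0.02518854 0.134     ] [0.56533865 0.02166842 0.092     ] [0.56234831 0.02660992 0.1135    ]
spool [ 0.612 -0.066  0.04 ]
jar [0.557 0.226 0.045]
sdtip [ 0.539 -0.063  0.005]
sdend [ 0.378 -0.05   0.012]
bridgeL [0.77  0.098 0.108]
bridgeR [ 0.746 -0.036  0.108]
fixcornerL [0.477 0.169 0.01 ]
fixcornerR [0.445 0.025 0.01 ]
fixfar [0.872 0.084 0.01 ]
fixfarR [ 0.845 -0.061  0.01 ]
```

The hub is at (0.533, 0.0825) and the handle at (0.564, 0.0255), which gives r = 65 mm and agrees with the text. The handle lies at world angle −61.7°. Because of the J6 range, I'll do two 180° strokes with closed fingers, turning the tool with the wheel. First I'll move over to the pre-contact point.

step_arm:
  plan: "0 2.36 1.69 0 0 0 0;0 2.36 1.69 0 0 0 0;0 2.36 1.69 0 0 0 0;0 2.36 1.69 0 0 0 0;0 2.36 1.69 0 0 0 0;0 2.36 1.69 0 0 0 0;0 2.36 1.69 0 0 0 0;0 2.36 1.69 0 0 0 0;0 2.36 1.69 0 0 0 0;0 2.36 1.69 0 0 0 0;0 2.36 1.69 0 0 0 0;0 2.36 1.69 0 0 0 0"

```text
clock: 1.1
tool_pos: [0.4615, 0.2992, 0.2263]
orientation: [180.0, 0.0, -25.9]
force: [0.0, 0.3, -0.9]
opening: 0.0133
```

step_arm:
  plan: "0 2.36 1.69 0 0 0 0;0 2.36 1.69 0 0 0 0;0 2.36 1.69 0 0 0 0;0 2.36 1.69 0 0 0 0;0 2.36 1.69 0 0 0 0;0 2.36 1.69 0 0 0 0;0 2.36 1.69 0 0 0 0;0 2.36 1.69 0 0 0 0;0 2.36 1.69 0 0 0 0;0 2.36 1.69 0 0 0 0;0 0 0 0 0 0 -6;0 0 0 0 0 0 -6"

```text
clock: 2.1
tool_pos: [0.5998, 0.0437, 0.2257]
orientation: [180.0, 0.1, -13.9]
force: [-0.0, 0.6, 0.4]
opening: 0.0005
```

step_arm:
  plan: "0 0 0 0 0 0 -6;0 0 0 0 0 0 -6;0 0 0 0 0 0 -6;0 0 0 0 0 0 -6;0 0 0 0 0 0 -6;0 0 0 0 0 0 -6;0 0 0 0 0 0 -6.3;0 0 0 0 0 0 0;0 0 0 0 0 0 0"

```text
clock: 2.85
tool_pos: [0.5994, 0.0454, 0.2262]
orientation: [-180.0, 0.0, 28.2]
force: [0.4, 0.3, -0.6]
opening: 0.0001
```

Run:
```python
from h import *
o=telemetry.get_obs();print(o)
cv2.imwrite("pics/w1.png",snapshot("wrist"));c=calibration("wrist");print(c)
for n,p in(("hub",[.533,.0825,.094]),("han",[.564,.0255,.137])):
    q=c["camera_from_world"]@np.r_[p,1];print(n,q, c["K"]@np.array([q[0],-q[1],-q[2]])/-q[2])
```

```text
{'clock': 2.85, 'joint_pos': array([ 2.29398557e+01,  1.36775365e+01, -9.03873898e+00, -7.22408334e-03,
       -6.73161357e+01,  9.52230500e+01]), 'qvel': array([ 0.02982623, -0.13743458,  0.21098095,  0.08767629,  0.06364744,
       -1.55347591]), 'tau': array([ 1.16594587e-02, -4.83131862e+01,  2.88167346e+01,  6.74112976e+00,
        6.85330876e-02,  6.51354063e-01]), 'tool_pos': array([0.59935459, 0.04544527, 0.226249  ]), 'orientation': array([-1.79990413e+02,  3.16701810e-02,  2.81601205e+01]), 'force': array([ 0.42453966,  0.28128955, -0.55606941]), 'moment': array([-0.1095024 , -0.03957621, -0.0160101 ]), 'opening': 0.00013782568515005204}
{'K': array([[273.58542008,   0.        , 257.24069818],
       [  0.        , 273.58542008, 194.10253217],
       [  0.        ,   0.        ,   1.        ]]), 'k1': 0.003563662824531264, 'camera_from_world': array([[ 4.72315874e-01, -8.81428924e-01, -8.76174271e-04,
        -2.43806181e-01],
       [ 8.45335239e-01,  4.53256082e-01, -2.82784827e-01,
        -4.92624817e-01],
       [ 2.49651857e-01,  1.32823101e-01,  9.59182972e-01,
        -5.44878627e-01],
       [ 0.00000000e+00,  0.00000000e+00,  0.00000000e+00,
         1.00000000e+00]])}
hub [-0.06486207 -0.03124928 -0.31069308  1.        ] [200.12543931 221.61955278   1.        ]
han [-1.65015528e-05 -4.30392338e-02 -2.69279923e-01  1.00000000e+00] [257.22393278 237.8299171    1.        ]
```

View pics/w1.png

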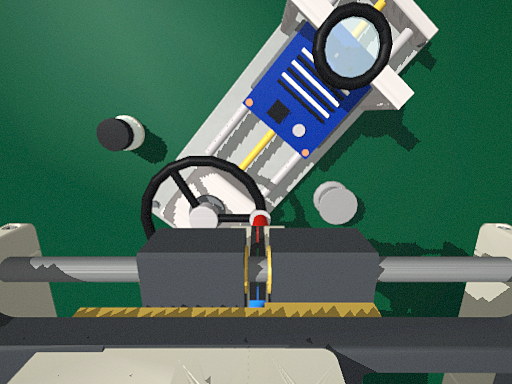

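The wrist view shows the hub at (203,216), the handle's foot near (260,217) and its top partly hidden behind the fingers at about (258,240). I'll check this against the earlier fix.

Run:
```python
from h import *
im=cv2.imread("pics/w1.png");cv2.imwrite("pics/w1c.png",cv2.resize(im[150:320,130:390],None,fx=3,fy=3,interpolation=cv2.INTER_CUBIC))
for uv,z in(((203,216),.094),((259,220),.137),((259,220),.092),((258,238),.137)):print(uv,z,plane("wrist",uv,z))
```

```text
(203, 216) 0.094 [0.54073847 0.08249732 0.094     ]
(259, 220) 0.137 [0.58140046 0.03287971 0.137     ]
(259, 220) 0.092 [0.56563676 0.02412534 0.092     ]
(258, 238) 0.137 [0.56420345 0.02474233 0.137     ]
```

View pics/w1c.png

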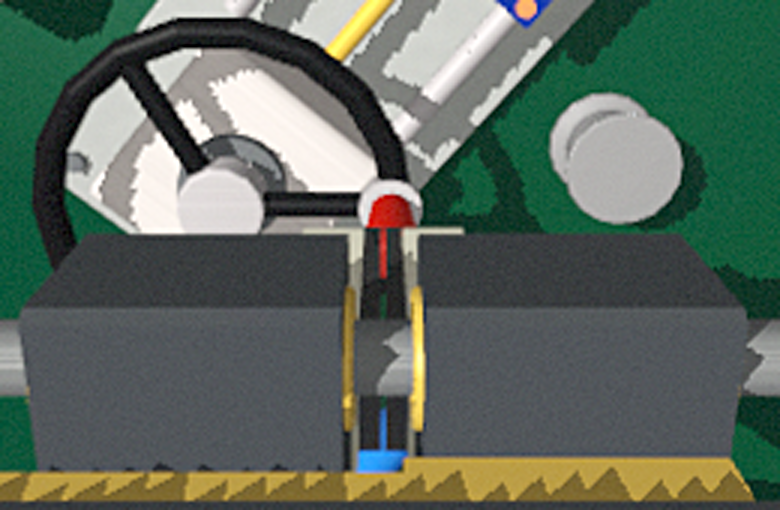

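Consistent with the earlier fix. Now I'll descend to z ≈ 0.108 and approach slowly along tool −x.

step_arm:
  plan: "0 0 0 2 0 0 0;0 0 0 2 0 0 0;0 0 0 2 0 0 0;0 0 0 2 0 0 0;0 0 0 2 0 0 0;0 0 0 1.8 0 0 0;0 0 0 0 0 0 0;0 -0.3 0 0 0 0 0;0 -0.3 0 0 0 0 0;0 -0.3 0 0 0 0 0;0 0 0 0 0 0 0"

```text
clock: 3.82
tool_pos: [0.5917, 0.0411, 0.11]
orientation: [180.0, -0.1, 28.3]
force: [-0.3, 0.6, 0.5]
opening: 0.0005
```

Run:
```python
from h import *
o=telemetry.get_obs();print(o['tool_pos'],o['force'])
im=snapshot("scene");cv2.imwrite("pics/s2.png",cv2.resize(im[80:280,130:380],None,fx=3,fy=3,interpolation=cv2.INTER_CUBIC))
```

```text
[0.59166854 0.04112155 0.10995198] [-0.32018083  0.55431736  0.51098707]
```

View pics/s2.png

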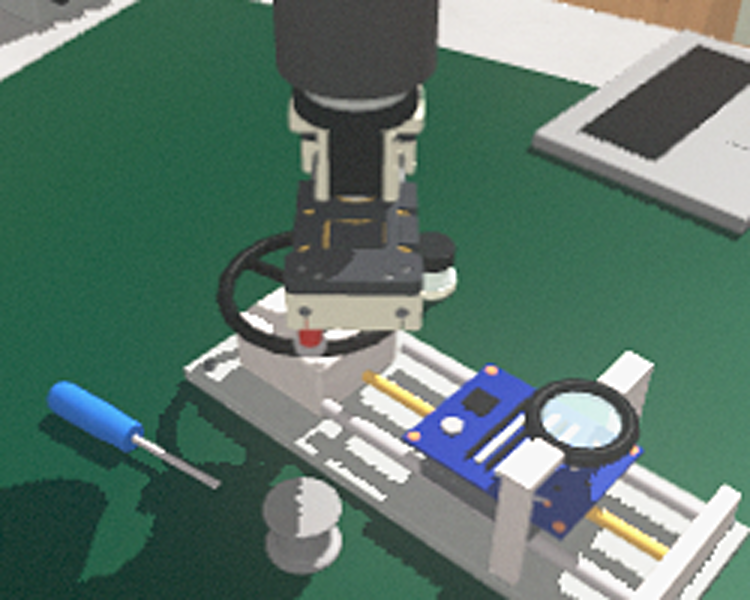

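The fingers now hang above the rim and the handle is partly hidden behind the gripper. I'll continue toward contact.

step_arm:
  plan: "0 -0.25 0 0 0 0 0;0 -0.25 0 0 0 0 0;0 -0.25 0 0 0 0 0;0 0 0 0 0 0 0"

```text
clock: 4.2
tool_pos: [0.5845, 0.0374, 0.1087]
orientation: [-180.0, 0.0, 28.3]
force: [0.0, -0.2, -0.3]
opening: 0.0004
```

step_arm:
  plan: "0 -0.2 0 0 0 0 0;0 -0.2 0 0 0 0 0;0 0 0 0 0 0 0"

```text
clock: 4.45
tool_pos: [0.5814, 0.0357, 0.1086]
orientation: [180.0, -0.0, 28.4]
force: [-0.3, 0.5, -0.1]
opening: 0.0003
```

step_arm:
  plan: "0 -0.2 0 0 0 0 0;0 0 0 0 0 0 0"

```text
clock: 4.62
tool_pos: [0.5799, 0.0348, 0.1087]
orientation: [180.0, -0.0, 28.4]
force: [0.9, -1.3, -1.0]
opening: 0.0005
```

step_arm:
  plan: "0 -0.2 0 0 0 0 0;0 0 0 0 0 0 0"

```text
clock: 4.78
tool_pos: [0.578, 0.0338, 0.1086]
orientation: [180.0, -0.0, 28.4]
force: [1.2, -0.5, -0.0]
opening: 0.0002
```

Contact is at about 18 mm centre distance. With the hub at (−16.4, −64.2) mm in tool axes, a 5° row is (−0.566, 0.119) cm plus a +5° turn about z.

step_arm:
  plan: "0 -0.566 0.119 0 0 0 5;0 -0.566 0.119 0 0 0 5;0 -0.566 0.119 0 0 0 5;0 -0.566 0.119 0 0 0 5;0 -0.566 0.119 0 0 0 5;0 -0.566 0.119 0 0 0 5;0 0 0 0 0 0 0"

```text
clock: 5.37
tool_pos: [0.5466, 0.0175, 0.1086]
orientation: [180.0, 0.0, -1.9]
force: [-0.2, 0.1, 0.5]
opening: 0.0004
```

```bash
cat >> h.py <<'E'
def st():
    o=telemetry.get_obs();p=o['tool_pos'];a=np.radians(o['orientation'][2]);x=np.array([np.cos(a),np.sin(a)]);y=np.array([np.sin(a),-np.cos(a)])
    d=p[:2]-np.array([.533,.0825]);print(p.round(4),o['orientation'].round(1),o['force'].round(1),"tool-hub in tool mm",1e3*d@x,1e3*d@y,"J",o['joint_pos'].round(0),o['clock'])
E
python3 - <<'E'
from h import *
st()
im=snapshot("top");m=red(im);k,l,s,ce=cv2.connectedComponentsWithStats(m)
for i in range(1,k):print(s[i],plane("top",ce[i],.134))
x,y=229,216
cv2.imwrite("pics/t3.png",cv2.resize(im[y-60:y+60,x-60:x+60],None,fx=5,fy=5,interpolation=cv2.INTER_CUBIC))
E
```

```text
[0.5466 0.0175 0.1086] [180.    0.   -1.9] [-0.2  0.1  0.5] tool-hub in tool mm 15.683378511920417 64.52013279381168 J [ 22.  15. -25.  -0. -51.  66.] 5.3667
[475 163   1   1   1] [ 0.6451517  -0.47584895  0.134     ]
```

View pics/t3.png

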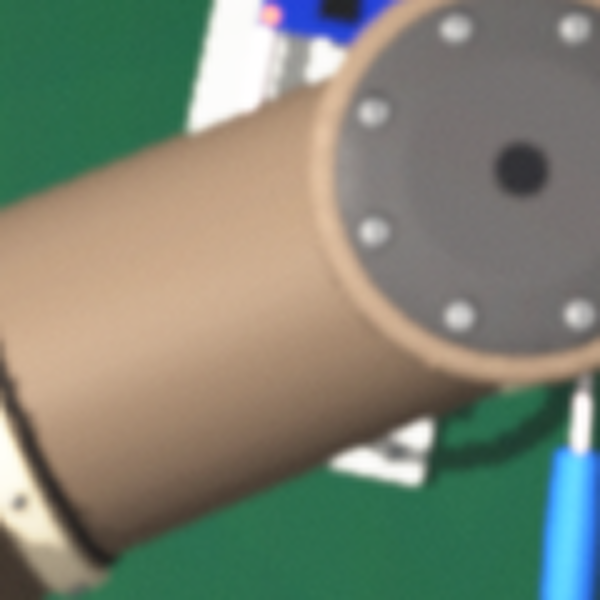

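In the top view the arm covers the wheel, so I'll check with the scene and wrist cameras.

Run:
```python
from h import *
a=snapshot("scene")[130:260,150:330];b=snapshot("wrist")
cv2.imwrite("pics/s4.png",np.hstack([cv2.resize(a,(400,300),interpolation=cv2.INTER_CUBIC),cv2.resize(b,(400,300))]))
```

```text
(no output)
```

View pics/s4.png

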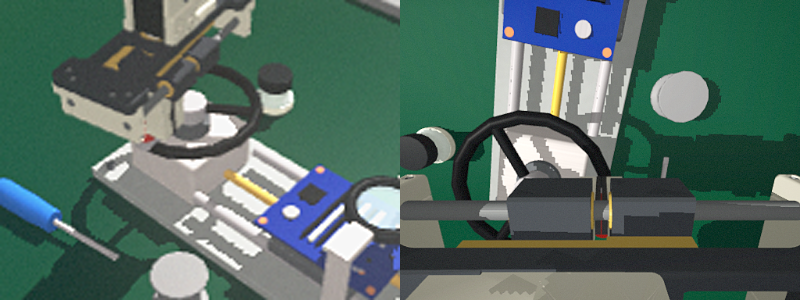

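The handle is moving ahead of the fingers (red spot at (147,138) on the left), so I'll continue the stroke.

step_arm:
  plan: "0 -0.566 0.119 0 0 0 5;0 -0.566 0.119 0 0 0 5;0 -0.566 0.119 0 0 0 5;0 -0.566 0.119 0 0 0 5;0 -0.566 0.119 0 0 0 5;0 -0.566 0.119 0 0 0 5;0 -0.566 0.119 0 0 0 5;0 -0.566 0.119 0 0 0 5;0 -0.566 0.119 0 0 0 5;0 -0.566 0.119 0 0 0 5;0 -0.566 0.119 0 0 0 5;0 -0.566 0.119 0 0 0 5"

```text
clock: 6.52
tool_pos: [0.4845, 0.0375, 0.1086]
orientation: [180.0, -0.0, -61.7]
force: [2.5, -0.7, -1.1]
opening: 0.0003
```

Run:
```python
from h import *
st()
```

```text
[0.4845 0.0375 0.1086] [180.   -0.  -61.7] [ 2.5 -0.7 -1.1] tool-hub in tool mm 16.639342401924836 64.01107067134946 J [ 28.   9. -32.   0. -49.   1.] 6.5167
```

step_arm:
  plan: "0 -0.566 0.119 0 0 0 5;0 -0.566 0.119 0 0 0 5;0 -0.566 0.119 0 0 0 5;0 -0.566 0.119 0 0 0 5;0 -0.566 0.119 0 0 0 5;0 -0.566 0.119 0 0 0 5;0 -0.566 0.119 0 0 0 5;0 -0.566 0.119 0 0 0 5;0 -0.566 0.119 0 0 0 5;0 -0.566 0.119 0 0 0 5;0 -0.566 0.119 0 0 0 5;0 -0.566 0.119 0 0 0 5"

```text
clock: 7.52
tool_pos: [0.4694, 0.1019, 0.1085]
orientation: [180.0, -0.1, -121.7]
force: [-0.2, -3.9, 0.7]
opening: 0.0003
```

Run:
```python
from h import *
st()
a=snapshot("scene")[110:240,150:330];b=snapshot("wrist")
cv2.imwrite("pics/s5.png",np.hstack([cv2.resize(a,(400,300),interpolation=cv2.INTER_CUBIC),cv2.resize(b,(400,300))]))
```

```text
[0.4694 0.1019 0.1085] [ 1.800e+02 -1.000e-01 -1.217e+02] [-0.2 -3.9  0.7] tool-hub in tool mm 16.95881589630663 64.30461521613101 J [ 36.   9. -33.   0. -49. -68.] 7.5167
```

View pics/s5.png

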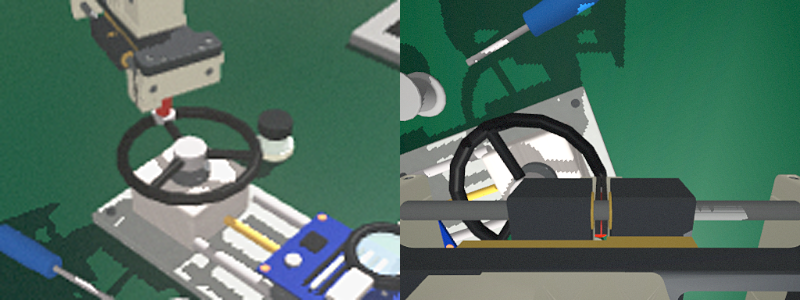

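Contact is good, with the handle at the jaws' face in both views. Continuing another 60°.

step_arm:
  plan: "0 -0.566 0.119 0 0 0 5;0 -0.566 0.119 0 0 0 5;0 -0.566 0.119 0 0 0 5;0 -0.566 0.119 0 0 0 5;0 -0.566 0.119 0 0 0 5;0 -0.566 0.119 0 0 0 5;0 -0.566 0.119 0 0 0 5;0 -0.566 0.119 0 0 0 5;0 -0.566 0.119 0 0 0 5;0 -0.566 0.119 0 0 0 5;0 -0.566 0.119 0 0 0 5;0 0 0 0 0 0 0"

```text
clock: 8.62
tool_pos: [0.5132, 0.1457, 0.1082]
orientation: [-180.0, -0.0, -176.6]
force: [0.2, -1.0, -0.8]
opening: 0.0004
```

Run:
```python
from h import *
st()
```

```text
[0.5132 0.1457 0.1082] [-180.    -0.  -176.6] [ 0.2 -1.  -0.8] tool-hub in tool mm 16.072405945699458 64.23361329399258 J [  37.   14.  -26.   -0.  -50. -124.] 8.6167
```

Stroke 1 reached about 205° of turn. Now I'll back off 3 cm and turn the tool back by 180°.

step_arm:
  plan: "0 1 0 0 0 0 0;0 2 0 0 0 0 0;0 0 0 0 0 0 -6.5;0 0 0 0 0 0 -6.5;0 0 0 0 0 0 -6.5;0 0 0 0 0 0 -6.5;0 0 0 0 0 0 -6.5;0 0 0 0 0 0 -6.5;0 0 0 0 0 0 -6.5;0 0 0 0 0 0 -6.5;0 0 0 0 0 0 -6.5;0 0 0 0 0 0 -6.5"

```text
clock: 9.62
tool_pos: [0.4821, 0.1437, 0.1086]
orientation: [180.0, 0.0, -111.0]
force: [0.6, -0.3, 0.2]
opening: 0.0003
```

step_arm:
  plan: "0 0 0 0 0 0 -6.5;0 0 0 0 0 0 -6.5;0 0 0 0 0 0 -6.5;0 0 0 0 0 0 -6.5;0 0 0 0 0 0 -6.5;0 0 0 0 0 0 -6.5;0 0 0 0 0 0 -6.5;0 0 0 0 0 0 -6.5;0 0 0 0 0 0 -6.5;0 0 0 0 0 0 -6.5;0 0 0 0 0 0 -6.5;0 0 0 0 0 0 -6.5"

```text
clock: 10.62
tool_pos: [0.4821, 0.1437, 0.1086]
orientation: [-180.0, 0.0, -33.0]
force: [-0.9, 0.1, -0.9]
opening: 0.0004
```

step_arm:
  plan: "0 0 0 0 0 0 -6.5;0 0 0 0 0 0 -6.5;0 0 0 0 0 0 -6.5;0 0 0 0 0 0 -6.5;0 0 0 0 0 0 -6.5;0 0 0 0 0 0 -4.5;0 0 0 0 0 0 0"

```text
clock: 11.2
tool_pos: [0.4821, 0.1437, 0.1086]
orientation: [-180.0, -0.0, 3.8]
force: [-0.4, 0.3, -0.2]
opening: 0.0007
```

Run:
```python
from h import *
st()
a=snapshot("scene")[110:240,150:330];b=snapshot("wrist");c=snapshot("top");cv2.imwrite("pics/t6.png",c)
cv2.imwrite("pics/s6.png",np.hstack([cv2.resize(a,(400,300),interpolation=cv2.INTER_CUBIC),cv2.resize(b,(400,300))]))
```

```text
[0.4821 0.1437 0.1086] [-180.    -0.     3.8] [-0.4  0.3 -0.2] tool-hub in tool mm -46.64979584250856 -64.49331960328881 J [ 39.  11. -30.  -0. -49.  55.] 11.2
```

View pics/s6.png

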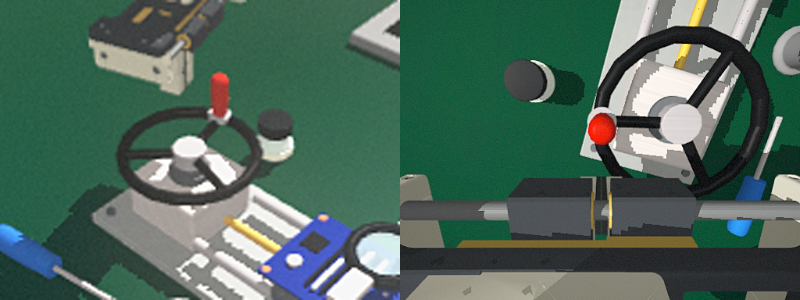

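The handle is now at (220,95) in the scene crop and (602,130) in the wrist half. It stands clear of the tool with the wheel about 210° on. I'll measure it.

Run:
```python
from h import *
st()
for n in("scene","wrist","top"):
    im=snapshot(n);m=red(im);k,l,s,ce=cv2.connectedComponentsWithStats(m)
    for i in range(1,k):
        if s[i,4]>20:
            p=plane(n,ce[i],.115);p2=plane(n,ce[i],.134);print(n,s[i],ce[i].round(1),p.round(4),p2.round(4))
```

```text
[0.4825 0.1438 0.1086] [-180.    -0.     3.3] [-0.2 -0.3  0.5] tool-hub in tool mm -46.87281037338994 -64.17337878432231 J [ 39.  11. -30.  -0. -49.  54.] 11.35
scene [245 142   8  19 119] [248.5 150. ] [0.5306 0.1493 0.115 ] [0.5441 0.1252 0.134 ]
wrist [ 241  145   35   42 1114] [258.  165.7] [0.5319 0.1457 0.115 ] [0.5354 0.1459 0.134 ]
```

The handle is at (0.531, 0.147), so about 153.5° remain. I'll re-approach and start stroke 2 with the +x face.

step_arm:
  plan: "0 1 0 0 0 0 0;0 1 0 0 0 0 0;0 0.5 0 0 0 0 0;0 0.25 0 0 0 0 0;0 0.25 0 0 0 0 0;0 0 0 0 0 0 0;0 0.566 -0.119 0 0 0 5;0 0.566 -0.119 0 0 0 5;0 0.566 -0.119 0 0 0 5;0 0.566 -0.119 0 0 0 5;0 0.566 -0.119 0 0 0 5;0 0.566 -0.119 0 0 0 5"

```text
clock: 12.5
tool_pos: [0.5466, 0.1476, 0.1083]
orientation: [180.0, 0.1, -26.9]
force: [-1.3, 2.3, -0.5]
opening: 0.0005
```

Run:
```python
from h import *
st()
```

```text
[0.5466 0.1476 0.1083] [ 1.80e+02  1.00e-01 -2.69e+01] [-1.3  2.3 -0.5] tool-hub in tool mm -17.299653164426534 -64.27037995666538 J [ 35.  16. -22.  -0. -51.  28.] 12.5
```

step_arm:
  plan: "0 0.566 -0.119 0 0 0 5;0 0.566 -0.119 0 0 0 5;0 0.566 -0.119 0 0 0 5;0 0.566 -0.119 0 0 0 5;0 0.566 -0.119 0 0 0 5;0 0.566 -0.119 0 0 0 5;0 0.566 -0.119 0 0 0 5;0 0.566 -0.119 0 0 0 5;0 0.566 -0.119 0 0 0 5;0 0.566 -0.119 0 0 0 5;0 0.566 -0.119 0 0 0 5;0 0.566 -0.119 0 0 0 5"

```text
clock: 13.5
tool_pos: [0.5965, 0.1033, 0.1085]
orientation: [-179.9, 0.1, -86.9]
force: [1.2, 2.7, -1.5]
opening: 0.0005
```

Run:
```python
from h import *
st()
```

```text
[0.5965 0.1033 0.1085] [-1.799e+02  1.000e-01 -8.690e+01] [ 1.2  2.7 -1.5] tool-hub in tool mm -17.32109491755287 -64.58248614445492 J [ 28.  20. -17.  -0. -53. -25.] 13.5
```

step_arm:
  plan: "0 0.566 -0.119 0 0 0 5;0 0.566 -0.119 0 0 0 5;0 0.566 -0.119 0 0 0 5;0 0.566 -0.119 0 0 0 5;0 0.566 -0.119 0 0 0 5;0 0.566 -0.119 0 0 0 5;0 0.566 -0.119 0 0 0 5;0 0.566 -0.119 0 0 0 5;0 0.566 -0.119 0 0 0 5;0 0.566 -0.119 0 0 0 5;0 0.566 -0.119 0 0 0 5;0 0.566 -0.119 0 0 0 5"

```text
clock: 14.5
tool_pos: [0.5825, 0.0381, 0.1085]
orientation: [-180.0, 0.1, -146.9]
force: [2.2, 0.9, -2.3]
opening: 0.0006
```

step_arm:
  plan: "0 0 0 0 0 0 0;0 0 0 0 0 0 0"

```text
clock: 14.67
tool_pos: [0.5818, 0.0378, 0.1087]
orientation: [180.0, -0.0, -146.5]
force: [-0.3, 0.1, 0.5]
opening: 0.0005
```

Run:
```python
from h import *
st()
a=snapshot("scene")[110:240,150:330];b=snapshot("wrist")
cv2.imwrite("pics/s7.png",np.hstack([cv2.resize(a,(400,300),interpolation=cv2.INTER_CUBIC),cv2.resize(b,(400,300))]))
```

```text
[0.5818 0.0378 0.1087] [ 180.    -0.  -146.5] [-0.3  0.1  0.5] tool-hub in tool mm -16.06187378597947 -64.2011873855685 J [ 23.  18. -20.   0. -52. -79.] 14.6667
```

View pics/s7.png

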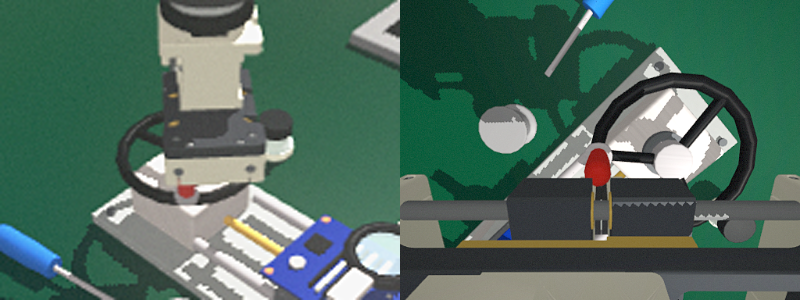

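The handle is nearly home at wrist (598,165). About 3.5° remains, so I'll make a small final push, then back off.

step_arm:
  plan: "0 0.19 -0.04 0 0 0 1.7;0 0.19 -0.04 0 0 0 1.7;0 0 0 0 0 0 0;0 -0.5 0 0 0 0 0;0 -1.5 0 0 0 0 0;0 -1.5 0 0 0 0 0;0 0 0 -3 0 0 0;0 0 0 -3 0 0 0;0 0 0 -3 0 0 0;0 0 0 -3 0 0 0"

```text
clock: 15.6
tool_pos: [0.6095, 0.0529, 0.2296]
orientation: [180.0, -0.1, -149.9]
force: [1.0, 0.4, 0.1]
opening: 0.0001
```

step_arm:
  plan: "0 -3.5 0 0 0 0 0;0 -3.5 0 0 0 0 0;0 0 -3.5 0 0 0 0;0 0 -3.5 0 0 0 0;0 0 -3.5 0 0 0 0;0 0 -3.5 0 0 0 0;0 0 -3.5 0 0 0 0;0 0 -3.5 0 0 0 0;0 0 -3.5 0 0 0 0;0 0 -3.5 0 0 0 0;0 0 0 0 0 0 0"

```text
clock: 16.52
tool_pos: [0.8112, -0.1609, 0.2256]
orientation: [180.0, -0.2, -150.2]
force: [-2.0, 1.1, -1.9]
opening: 0.0005
```

Run:
```python
from h import *
st()
for n in("scene","top"):
    im=snapshot(n);m=red(im);k,l,s,ce=cv2.connectedComponentsWithStats(m);cv2.imwrite(f"pics/{n}8.png",im)
    for i in range(1,k):
        if s[i,4]>8:print(n,s[i],ce[i].round(1))
```

```text
[ 0.8112 -0.1609  0.2256] [ 180.    -0.2 -150.2] [-2.   1.1 -1.9] tool-hub in tool mm -120.38226785341874 -349.5333762935424 J [  2.  36.  25.   0. -80. -62.] 16.5167
scene [228 176   8  19 131] [231.9 184.7]
```

View pics/scene8.png

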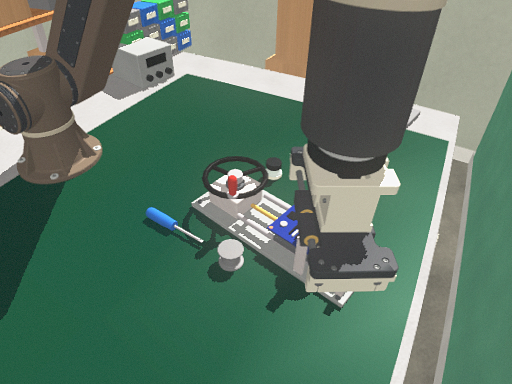

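View pics/top8.png

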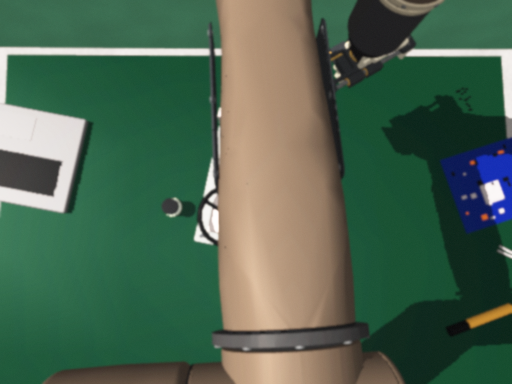

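In the scene view the handle's centroid is (231.9,184.7), against (232.7,184.5) at the start. The screwdriver, spool and jar appear unmoved. In the top view the arm hides the wheel, so I'll swing it aside for a last check.

step_arm:
  plan: "0 3 -1 0 0 0 0;0 3 -1 0 0 0 0;0 3 -1 0 0 0 0;0 3 -1 0 0 0 0;0 3 -1 0 0 0 0;0 3 -1 0 0 0 0;0 3 -1 0 0 0 0;0 3 -1 0 0 0 0;0 3 -1 0 0 0 0;0 3 -1 0 0 0 0;0 3 -1 0 0 0 0;0 3 -1 0 0 0 0"

```text
clock: 17.62
tool_pos: [0.5574, -0.4383, 0.2292]
orientation: [-180.0, 0.0, -149.9]
force: [0.1, -1.4, 0.8]
opening: 0.0001
```

step_arm:
  plan: "0 2 -1 0 0 0 0;0 2 -1 0 0 0 0;0 2 -1 0 0 0 0;0 2 -1 0 0 0 0;0 0 0 0 0 0 0;0 0 0 0 0 0 0;0 0 0 0 0 0 0;0 0 0 0 0 0 0"

```text
clock: 18.28
tool_pos: [0.5095, -0.5121, 0.2288]
orientation: [-180.0, 0.0, -149.9]
force: [-0.1, 0.4, 0.4]
opening: 0.0001
```

Run:
```python
from h import *
st()
for n in("scene","top"):
    im=snapshot(n);m=red(im);k,l,s,ce=cv2.connectedComponentsWithStats(m);cv2.imwrite(f"pics/{n}9.png",im)
    for i in range(1,k):
        if s[i,4]>8:print(n,s[i],ce[i].round(1),plane(n,ce[i],.134 if n=="top" else .1135))
    d=cv2.absdiff(im,cv2.imread(f"pics/{n}0.png")).max(2);cv2.imwrite(f"pics/{n}9d.png",np.vstack([im[80:290,130:380],cv2.merge([d]*3)[80:290,130:380]]))
```

```text
[ 0.5095 -0.5121  0.2288] [-180.     0.  -149.9] [-0.1  0.4  0.4] tool-hub in tool mm 318.16833605734877 -502.8759246072779 J [-30.  25.   8.  -0. -73. -30.] 18.2833
scene [228 176   8  19 132] [231.8 184.7] [0.56116598 0.02535247 0.1135    ]
top [252 198   6   8  35] [254.5 201.6] [0.56229211 0.02401816 0.134     ]
```

View pics/top9d.png

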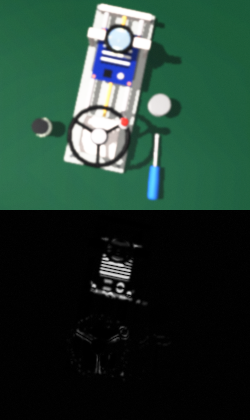

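View pics/scene9d.png

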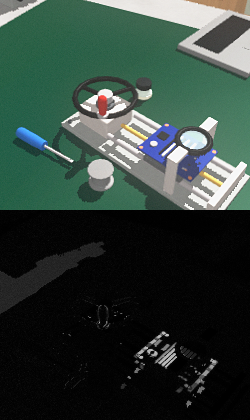

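The difference pictures show change only on the board, which has fed forward, and traces at the wheel. The handle is about 2 mm from its start in both views, and the bystanders have not moved. Handing in.

```bash
python3 -c "
from h import *
print(workorder.close_job())"
```

```text
the job is handed in; nothing more can be done
None
```

The wheel has made one full clockwise turn, and the job was handed in at about 18.4 s on the robot's clock. I pushed the handle with closed fingertips in two strokes of about 206° and 154°, turning the tool back in between because of the last joint's range.

- **Handle position:** at the last check it was about 2 mm from where it started, in both the scene and top views, against 15 mm allowed.
- **Board and bystanders:** comparing pictures with the start, the board had fed forward. The screwdriver, jar and spool showed no movement.
- **Forces:** wrist readings, taken at the end of each move, never went above about 4 N.
- **Arm:** it ended well clear at (0.51, -0.51, 0.23), with force readings near zero.
- **Failed or disagreeing checks:** during the first stroke and just after the turn the arm hid the wheel from the top camera, so I checked with the other views and moved the arm aside at the end. No check disagreed by more than about 2 mm, except one early estimate of the hub from the wrist camera. That one was about 7 mm off because the fingers partly hid the hub, so I did not use it.

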